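# Fit the torch to the filter bench, set the filter rod to its middle click, expose

## Robot

A 6-joint arm with a two-finger parallel gripper is mounted at the origin on the work surface. World frame = base frame: x ahead of the robot, y to its left, z up, the work surface at z = 0. Lengths are in m, angles in rad, forces in N, time in s.
With the tool pointing down it reaches from about 0.3 to 0.875 m from the base axis. Payload 4.2 kg.
Tool frame: the origin (TCP) lies midway between the tips of the shut fingers; the grasp point (between the pads) lies 19 mm behind it; z points along the fingers, y is the direction in which the jaws open and shut (so a half turn about z gives the same grasp; the last joint's range is limited). The gripper opens to 85 mm and grips with 20 to 120 N. Pads are 22 mm wide; open, the fingers measure 114 mm over their backs; the gripper's body (76 mm by 85 mm) begins 54 mm behind the grasp point. The pads swing forward as they close: fully open they stand 13 mm farther back than shut.
Start: joints at [1.305, 0.32, 1.565, -0, 1.257, -0.02], TCP at [0.14, 0.558, 0.231] pointing down, gripper open.
Joint ranges: [-3.11, 3.11], [-0.84, 2.01], [0.21, 2.61], [-1.34, 4.49], [0.05, 2.63], [-2.56, 2.56]. Speed limits (rad/s): [2.57, 2.57, 3.14, 3.14, 3.14, 3.14].

## Interface

Orientations are given as a unit quaternion [w, x, y, z].
In Python, from bench import robot gives the robot as it stands.
- The arm moves only by the tool play_rows, never from a script. Its argument "targets" is a list of rows, each an object with "linear": the shift along the tool's x, y, z in mm, a list of three; "delta_rot": the turn, a rotation vector about the tool's x, y, z in rad, a list of three. A call has 1 to 5 rows; each row shifts and turns the pose as measured when the row begins, along the tool's axes as they then stand; what a row does not reach is not made up. A row lasts 1/12 s, in which the tool goes at most 41.7 mm and 7.16 degrees, less where a joint would pass 70% of its speed; a pose out of reach is approached as far as the arm can. A call with a gripper value outside its range is refused whole. "hand" is the gripper command: -1 is shut, 1 is fully open, values between are in proportion, set as the call begins (left out, the last holds). The fingers move at their own pace and stop on an object; "force" is the grip in N (left out, the last holds). Time passes only in rows, so rows that do not move let the fingers close. It gives the time, the measured TCP pose, the force and the opening at its end, in the units of the state.
- robot.get_obs(): the state, without advancing time (a new reading comes with each control period).
- robot.grab_frame(name): name is "scene" or "top" or "wrist"; returns (picture, depth): 420x560x3 uint8, red, green, blue; 420x560 float32, m along the optical axis (not along the pixel's ray), 0 where there is no reading.
- robot.calibration(name): a dict with "fx", "fy", "cx", "cy" (pixels), "extrinsics" (4x4, takes a point from world to camera coordinates). Camera axes: x right, y up, looking along -z (the intrinsics and any distortion apply to the point x, -y, -z); pixel columns grow to the right and rows downward; lengths in m; the calibration is good to about 2 mm. A picture is of the moment at which its call begins: read the wrist's pose just before it. calibration takes no time and is no camera call; for the wrist camera it gives the pose at the moment of the call.
- robot.finish_job(): hands the job in, once; it reports no verdict.
The state is a dict: "time": time; "qpos": joint angles; "joint_velocities": joint speeds; "effort": joint torques, N m; "tool_pos": TCP position; "eef_rot": TCP orientation; "wrist_force": force on the tool from outside, world axes, zero at the start; "ft_torque": the same for the moment, N m; "grip_width": finger opening in m.
Only numpy, scipy, OpenCV 4.12 (cv2) and the standard library are available. Lean on these libraries where they do the work, as an engineer would, in place of code of your own. Each camera call takes 0.05 s, during which the arm holds its last target. There are 200 camera calls.

## Task

Pull the pen torch up out of its two spring clips and lay it gently in the two V cradles of the filter bench, lens facing the tower's amber window and no more than about 2 cm from it, and let go. Then pull the red-knobbed filter rod out to its middle click, let go of it, and finally press the green button on the tower right down and release it. Leave the tip box, tube rack and pipette where they are.

Things in the scene. Friction and masses are not known exactly. Their poses are not given: they have to be found in the camera images.
- viewer: Filter bench, fixed. Grey slab 250 x 120 mm, 18 mm high; origin at the centre of its underside; x runs along the slab towards the tower, z up. White tower with blue band, 75 x 120 mm, on x = +50 to +125 mm, 85 mm high. Two blue V cradles, each 16 mm long in x, at x = -80 and x = +10 mm on the line y = 0; between them only the slab top is below the torch
- window (a point): Centre of the round amber window on the tower's face that looks to the cradles, at bench x = +50, y = 0, z = 47 mm; axes as the bench's
- cradle_mid (a point): Where the torch's centre lies when it rests in both cradles with its lens 10 mm from the window: bench x = -35, y = 0, z = 47 mm; axes as the bench's, torch along x, lens to +x. The cradles are 90 degree Vs: bottoms 17 mm below this point, rims 20 mm to either side and 3 mm above it
- clip_stand: Black clip stand, fixed: plate 150 x 70 mm, 12 mm high; origin at the centre of its underside, x along the torch. Two aluminium C clips, each 16 mm wide, at x = -45 and +45 mm, mouths up, tops 70 mm high, hold the torch with its axis 52 mm up. Sprung jaws: a straight upward pull of about 5 to 15 N snaps it free; raised 35 mm it is clear
- torch_mid (a point): Centre (on the axis, half-way along) of the loose pen torch: black cylinder, diameter 24 mm, 150 mm long, about 120 g, steel lens end, yellow tail cap. x along the torch towards the lens, z up at the start. It starts in the clips, lens towards the clip stand's +x
- torch_lens (a point): Centre of the torch's lens face, 75 mm from torch_mid along its x
- torch_tail (a point): Centre of the torch's yellow tail end, 75 mm from torch_mid the other way
- torch: The torch; this origin is on its underside, 12 mm below torch_mid
- rod_knob (a point): Centre of the red knob of the filter rod: cylinder of diameter 26 mm, 26 mm long, its axis along the bench's y. The rod (10 mm diameter) leaves the tower's -y face (bench x = 87.5 mm, z = 55 mm); fully in, the knob centre is at bench y = -105 mm. It is pulled out along the bench's -y
- filter_rod (a joint): Travel of the filter rod in m: 0 fully in (its start, to within 1 mm once settled), 0.022 middle click, 0.044 fully out. Each click draws the rod in from about 9 mm either side; leaving a click takes about 6 to 9 N. One black ring shows on the rod outside the tower at the middle click, two at fully out
- button (a joint): Travel of the green button in m: 0 up, 0.006 fully down (5 N), springs back; it counts as pressed beyond 0.004
- button_top (a point): Centre of the top of the round green button (32 mm diameter) on the tower's roof, at bench x = 87.5 mm, y = +20 mm; pressed straight down
- tip_box: Bystander: loose yellow pipette-tip box 85 x 85 mm, 57 mm high; origin at the centre of its underside
- tube_rack: Bystander: loose orange tube rack 55 x 95 mm, 85 mm high with two blue-capped tubes; origin at the centre of its underside
- pipette: Bystander: loose white pipette about 230 mm long, 34 mm high, lying along its x; origin under its middle
Things that resemble listed ones, but are neither listed nor needed, are in the scene too. Of the things that look like the clip_stand, the middle-sized one is meant.

How it is judged:
On the way, in this order (a step that is already met when the one before it is completed fails the run):
1. the torch has been pulled out of the clips and lifted clear (z of torch_mid in the frame of clip_stand above 0.09 m), for 0.1 s.
2. the torch lies in both cradles, lens towards the window and near it, released (x of torch_lens in the frame of viewer between 0.027 and 0.052 m and y of torch_lens in the frame of viewer between -0.005 and 0.005 m and z of torch_lens in the frame of viewer between 0.041 and 0.053 m and y of torch_tail in the frame of viewer between -0.005 and 0.005 m and z of torch_tail in the frame of viewer between 0.041 and 0.053 m and contact force between torch and the fingers below 0.5 N and linear speed of torch below 0.03 m/s), for 0.2 s.
3. the filter rod stands at its middle click, released (value of joint filter_rod between 0.019 and 0.025 m and contact force between the fingers and anything else below 0.5 N), for 0.3 s.
4. the green button has been pressed down (value of joint button above 0.004 m), for 0.05 s.
At the end, for the whole second after the job is handed in: The torch lies released and still in both cradles: both its ends within 5 mm of the cradle line sideways and 6 mm in height, lens towards the tower and at most 23 mm from the window; the filter rod stands within 3 mm of its middle click; the button is up again after having been pressed (all of step 2 and value of joint filter_rod between 0.019 and 0.025 m and value of joint button below 0.0015 m); the robot touches nothing.
It fails at once if the torch is dropped or slammed (over 45 N on the bench) (contact force between torch and viewer above 45 N).
It fails at once if the tip box, tube rack or pipette is moved more than 20 mm (distance of any of tip_box, tube_rack, pipette from where it was at the start of the episode above 0.02 m).
It also fails if it takes over 59 s, if anything falls off the work surface, if the arm or the gripper's body presses on something with over 40 N, if the wrist force passes 120 N, or if a joint passes its speed limit or range.

## Working session

There is one attempt and no reset: what is moved stays moved. The work goes in short steps, Python scripts to look and compute and a tool call to move; the robot and the scene stay as the last step left them, time stands still between calls to the robot, and variables do not carry over. Pictures are saved under pics/ and viewed, about 8 in all and at most 12, crops included, and the job is handed in when it is done.

Besides the shell and the picture viewer there is one more tool, called after "Emit:" as name([rows], argument=value, ...), one row to a line, values as JSON. play_rows: Moves the arm, as the interface text tells. Its arguments: {"type":"object","properties":{"targets":{"type":"array"},"hand":{"type":"number"},"force":{"type":"number"}},"required":["targets"]}

```bash
mkdir -p pics; ls
cat > h.py <<'E'
import numpy as np, cv2
from bench import robot
from scipy.spatial.transform import Rotation as R
def snap(n,f):
    c=robot.calibration(n); p,d=robot.grab_frame(n)
    np.savez('pics/'+f+'.npz',p=p,d=d,E=np.array(c['extrinsics']),K=np.array([c['fx'],c['fy'],c['cx'],c['cy']]))
    cv2.imwrite('pics/'+f+'.png',p[:,:,::-1]); return load(f)
def load(f):
    z=np.load('pics/'+f+'.npz'); return z['p'],z['d'],z['E'],z['K']
def world(v):
    p,d,E,K=v; r,c=np.mgrid[:d.shape[0],:d.shape[1]]
    P=np.stack([(c-K[2])/K[0]*d,-(r-K[3])/K[1]*d,-d],-1)
    W=(P-E[:3,3])@E[:3,:3]; W[d==0]=np.nan; return W
def tool(w):  # world point -> tool axes mm
    o=robot.get_obs(); q=o['eef_rot']; return 1000*(R.from_quat([q[1],q[2],q[3],q[0]]).inv().apply(np.array(w)-o['tool_pos']))
E
python3 - <<'E'
from h import *
print(robot.get_obs())
a=snap('scene','s0');b=snap('top','t0');print(robot.calibration('top'))
cv2.imwrite('pics/both.png',np.vstack([a[0],b[0]])[:,:,::-1][:, :])
E
```

```text
pics
{'time': 0.0, 'qpos': array([ 1.30499734e+00,  3.20308597e-01,  1.56570175e+00,  2.02660046e-05,
        1.25740072e+00, -1.99844174e-02]), 'joint_velocities': array([ 1.06347841e-03,  6.30360979e-04,  2.43080980e-04,  4.97979191e-05,
       -2.83223027e-04,  1.90725106e-03]), 'effort': array([-1.24165877e-04, -4.15516055e+01, -2.34155184e+01, -1.18076186e-04,
        8.43016547e-03,  1.62044671e-05]), 'tool_pos': array([0.13978068, 0.55724826, 0.23046385]), 'eef_rot': array([-1.39015177e-04,  1.22601133e-01,  9.92455609e-01, -8.98570539e-04]), 'wrist_force': array([-0.47625307,  0.25038256, -0.30563327]), 'ft_torque': array([ 0.01738   ,  0.02325194, -0.02878747]), 'grip_width': 0.08513276847213419}
{'fx': 485.4933207806307, 'fy': 485.4933207806307, 'cx': 283.50518740844984, 'cy': 205.43594487447666, 'extrinsics': array([[-0.02708989, -0.9995702 ,  0.01120502,  0.02666246],
       [ 0.98563186, -0.02483929,  0.16707138, -0.47501407],
       [-0.16672124,  0.01556997,  0.98588113, -1.16337958],
       [ 0.        ,  0.        ,  0.        ,  1.        ]])}
```

View pics/t0.png

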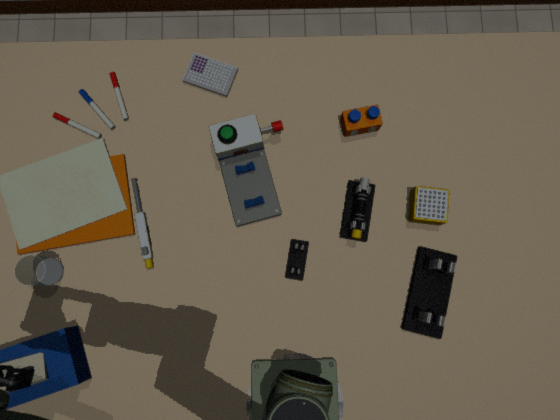

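View pics/s0.png

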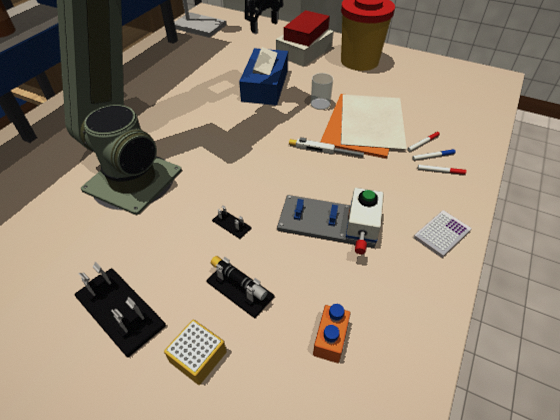

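Top view: the candidates for the clip stand are small (297,260), middle-sized with the torch (358,210), and large (430,290). The middle one is the stand I want: yellow tail at (357,234), steel lens at (363,185). The bench is at (245,170), with the knob at (277,127) and the button at (227,133). Next, a close crop to check.

Run:
```python
from h import *
v=load('t0');p=v[0];W=world(v)
cv2.imwrite('pics/c.png',cv2.resize(p[100:250,200:400],None,fx=4,fy=4,interpolation=cv2.INTER_CUBIC)[:,:,::-1])
for n,(c,r) in dict(btn=(227,133),knob=(277,127),slab=(250,190),roof=(245,140),tail=(357,233),lens=(363,186),mid=(359,210),plate=(372,195),table=(310,190)).items(): print(n,W[r,c].round(4))
# roof & slab masks
Z=W[...,2]
def rect(m,name):
    n,l,s,_=cv2.connectedComponentsWithStats(m.astype(np.uint8)); i=1+np.argmax(s[1:,4]); q=W[l==i]
    rc=cv2.minAreaRect((q[:,:2]*1000).astype(np.float32)); print(name,rc,np.median(q[:,2]),len(q))
roi=np.zeros(Z.shape,bool);roi[100:240,190:290]=1
rect(roi&(Z>.078)&(Z<.09),'roof'); rect(roi&(Z>.012)&(Z<.024),'slab')
roi=np.zeros(Z.shape,bool);roi[170:250,330:390]=1
rect(roi&(Z>.007)&(Z<.022),'plate'); rect(roi&(Z>.05),'torch')
```

```text
btn [0.6437 0.1459 0.1063]
knob [0.6687 0.0255 0.0689]
slab [0.5209 0.0977 0.019 ]
roof [0.6328 0.1045 0.0825]
tail [ 0.3997 -0.1606  0.0636]
lens [ 0.5154 -0.1818  0.0613]
mid [ 0.4549 -0.1676  0.0683]
plate [ 0.5018 -0.2128  0.0109]
table [ 0.5201 -0.0555  0.0039]
roof ((649.9360961914062, 127.80460357666016), (75.10575103759766, 119.56845092773438), 13.070364952087402) 0.08532689740396457 1122
slab ((530.318359375, 98.37342071533203), (177.7706298828125, 119.89823913574219), 13.861408233642578) 0.018635810680583672 2860
plate ((463.37078857421875, -172.7500762939453), (71.19986724853516, 150.2990264892578), 78.3251953125) 0.012827805661044366 936
torch ((462.5224609375, -172.19215393066406), (30.07598304748535, 149.65145874023438), 78.47523498535156) 0.06322353483563468 645
```

View pics/c.png

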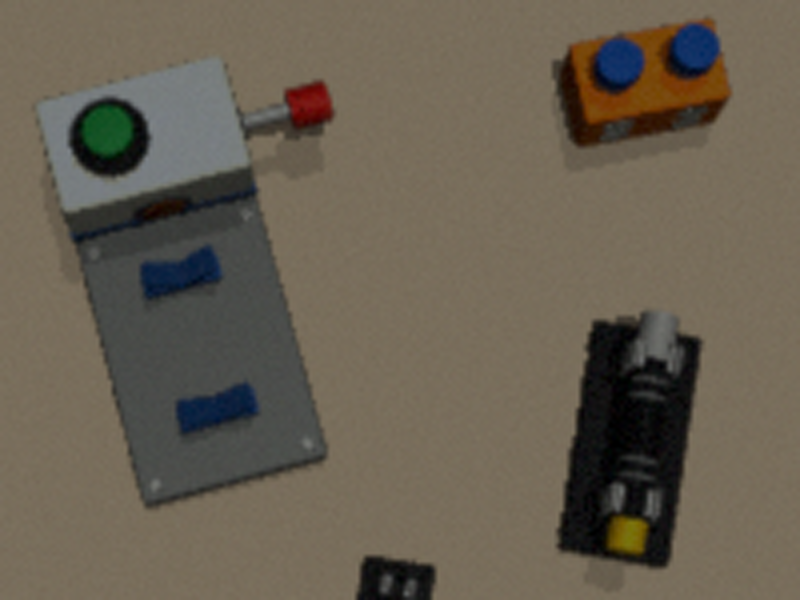

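Roof, slab, plate and torch footprints all match the given sizes. The bench origin is about (0.566, 0.107), yaw 13.4°. The torch is at about (0.463, -0.1725), yaw -11.7°, and the tool yaw is already close to that. Moving above the torch.

Emit:
play_rows([
  {"linear": [-34,-20,0],"delta_rot": [0,0,0]},
  {"linear": [-34,-20,0],"delta_rot": [0,0,0]},
  {"linear": [-34,-20,0],"delta_rot": [0,0,0]},
  {"linear": [-34,-20,0],"delta_rot": [0,0,0]},
  {"linear": [-34,-20,0],"delta_rot": [0,0,0]},
], hand=1, force=60)

```text
time: 0.52
tool_pos: [0.2796, 0.4194, 0.227]
eef_rot: [-0.002, 0.116, 0.993, -0.002]
wrist_force: [0.5, 0.6, 0.3]
grip_width: 0.0854
```

Emit:
play_rows([
  {"linear": [-34,-20,0],"delta_rot": [0,0,0]},
  {"linear": [-34,-20,0],"delta_rot": [0,0,0]},
  {"linear": [-34,-20,0],"delta_rot": [0,0,0]},
  {"linear": [-34,-20,0],"delta_rot": [0,0,0]},
  {"linear": [-34,-20,0],"delta_rot": [0,0,0]},
])

```text
time: 0.93
tool_pos: [0.4262, 0.2743, 0.2254]
eef_rot: [-0.003, 0.115, 0.993, -0.002]
wrist_force: [0.7, 1.0, -0.3]
grip_width: 0.0856
```

Emit:
play_rows([
  {"linear": [-11,-40,0],"delta_rot": [0,0,0]},
  {"linear": [-11,-40,0],"delta_rot": [0,0,0]},
  {"linear": [-11,-40,0],"delta_rot": [0,0,0]},
  {"linear": [-11,-40,0],"delta_rot": [0,0,0]},
  {"linear": [-11,-40,0],"delta_rot": [0,0,0]},
])

```text
time: 1.35
tool_pos: [0.4383, 0.0665, 0.2238]
eef_rot: [-0.003, 0.115, 0.993, -0.003]
wrist_force: [0.8, -0.1, -0.2]
grip_width: 0.0855
```

Run:
```python
from h import *
o=robot.get_obs();print(o['tool_pos'],o['eef_rot'],o['qpos']);print(tool([.463,-.1725,.15]))
```

```text
[0.43831988 0.06645793 0.22377872] [-0.00263047  0.11497247  0.99336196 -0.00253365] [ 0.12715667  0.12031161  1.85089523 -0.00395999  1.17671203 -1.21165148]
[ -78.95549532 -226.58437697   74.69169702]
```

Emit:
play_rows([
  {"linear": [-13,-37,10],"delta_rot": [0,0,-0.005]},
  {"linear": [-13,-37,10],"delta_rot": [0,0,-0.005]},
  {"linear": [-13,-37,10],"delta_rot": [0,0,-0.005]},
  {"linear": [-13,-37,10],"delta_rot": [0,0,-0.005]},
  {"linear": [-13,-37,10],"delta_rot": [0,0,-0.005]},
])

```text
time: 1.77
tool_pos: [0.4595, -0.1351, 0.1753]
eef_rot: [-0.0, 0.102, 0.995, -0.002]
wrist_force: [0.8, 0.3, 0.3]
grip_width: 0.0854
```

Emit:
play_rows([
  {"linear": [-13,-37,10],"delta_rot": [0,0,0]},
  {"linear": [0,0,0],"delta_rot": [0,0,0]},
])

```text
time: 1.93
tool_pos: [0.4639, -0.1808, 0.163]
eef_rot: [-0.001, 0.105, 0.994, -0.003]
wrist_force: [0.4, -0.7, -0.6]
grip_width: 0.0856
```

Run:
```python
from h import *
o=robot.get_obs();print(o['tool_pos'],o['eef_rot']);print(tool([.463,-.1725,.15]))
q=o['eef_rot'];print(R.from_quat([q[1],q[2],q[3],q[0]]).as_matrix().round(4))
v=snap('wrist','w1');W=world(v);Z=W[...,2];v2=robot.get_obs()
m=(Z>.045)&(Z<.085)&(np.hypot(W[...,0]-.463,W[...,1]+.1725)<.1)
rc=cv2.minAreaRect((W[m][:,:2]*1000).astype(np.float32));print('torch',rc,m.sum(),W[m][:,2].max())
n=(Z>.008)&(Z<.016)&(np.hypot(W[...,0]-.463,W[...,1]+.1725)<.1)
print('plate',cv2.minAreaRect((W[n][:,:2]*1000).astype(np.float32)))
```

```text
[ 0.46391284 -0.18076959  0.16304791] [-0.00117042  0.10485793  0.99448192 -0.00302548]
[ 2.59541555  7.97892983 13.00260726]
[[-0.978   0.2086 -0.003 ]
 [ 0.2086  0.978  -0.0058]
 [ 0.0017 -0.0063 -1.    ]]
torch ((462.54791259765625, -174.04710388183594), (31.202829360961914, 150.1043701171875), 78.40916442871094) 7794 0.0711379482665904
plate ((462.7822570800781, -174.20669555664062), (69.90614318847656, 148.91307067871094), 78.4603042602539)
```

View pics/w1.png

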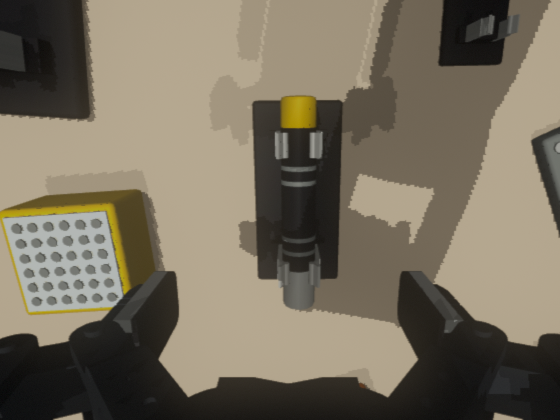

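Wrist view: the torch (tail at 298,112, lens at 300,295) sits centred on its plate between the open fingers, and the tip box is clear on the left. Descending and gripping.

Emit:
play_rows([
  {"linear": [3,7,36],"delta_rot": [0,0,0]},
  {"linear": [0,0,36],"delta_rot": [0,0,0]},
  {"linear": [0,0,30],"delta_rot": [0,0,0]},
  {"linear": [0,0,15],"delta_rot": [0,0,0]},
  {"linear": [0,0,0],"delta_rot": [0,0,0]},
])

```text
time: 2.4
tool_pos: [0.4632, -0.169, 0.0447]
eef_rot: [0.001, 0.106, 0.994, -0.002]
wrist_force: [0.5, 0.6, 0.5]
grip_width: 0.0855
```

Run:
```python
from h import *
print(robot.get_obs()['tool_pos'],tool([.4625,-.174,.031]))
```

```text
[ 0.46320806 -0.16899175  0.04474074] [-0.32738114 -5.00228394 13.75724358]
```

Emit:
play_rows([
  {"linear": [0,-5,12],"delta_rot": [0,0,0]},
  {"linear": [0,0,0],"delta_rot": [0,0,0]},
  {"linear": [0,0,0],"delta_rot": [0,0,0]},
])

```text
time: 2.65
tool_pos: [0.4625, -0.1711, 0.0337]
eef_rot: [0.001, 0.104, 0.995, -0.001]
wrist_force: [-0.1, 0.6, 0.1]
grip_width: 0.0853
```

Run:
```python
from h import *
print(robot.get_obs()['tool_pos'],tool([.4625,-.174,.031]))
```

```text
[ 0.46247032 -0.17111096  0.03374912] [-0.62490567 -2.81385368  2.75622699]
```

Emit:
play_rows([
  {"linear": [-1,-3,3],"delta_rot": [0,0,0]},
  {"linear": [0,0,0],"delta_rot": [0,0,0]},
])

```text
time: 2.82
tool_pos: [0.4643, -0.1739, 0.033]
eef_rot: [0.003, 0.104, 0.995, -0.002]
wrist_force: [-0.9, 0.5, -0.5]
grip_width: 0.0852
```

Emit:
play_rows([
  {"linear": [0,0,0],"delta_rot": [0,0,0]},
  {"linear": [0,0,0],"delta_rot": [0,0,0]},
  {"linear": [0,0,0],"delta_rot": [0,0,0]},
  {"linear": [0,0,0],"delta_rot": [0,0,0]},
  {"linear": [0,0,0],"delta_rot": [0,0,0]},
], hand=-1, force=60)

```text
time: 3.23
tool_pos: [0.4662, -0.1743, 0.036]
eef_rot: [0.005, 0.104, 0.995, -0.002]
wrist_force: [0.2, 0.6, 0.2]
grip_width: 0.0255
```

Emit:
play_rows([
  {"linear": [0,0,0],"delta_rot": [0,0,0]},
  {"linear": [0,0,0],"delta_rot": [0,0,0]},
  {"linear": [0,0,0],"delta_rot": [0,0,0]},
  {"linear": [0,0,0],"delta_rot": [0,0,0]},
  {"linear": [0,0,0],"delta_rot": [0,0,0]},
])

```text
time: 3.65
tool_pos: [0.4663, -0.1744, 0.0363]
eef_rot: [0.006, 0.104, 0.995, -0.002]
wrist_force: [0.5, 0.5, 1.0]
grip_width: 0.0218
```

The fingers closed a little above the axis (21.8 mm), so I'll regrip 6 mm lower and take out the small tilt.

Emit:
play_rows([
  {"linear": [0,0,0],"delta_rot": [0,0,0]},
  {"linear": [0,0,0],"delta_rot": [0,0,0]},
  {"linear": [4,0,7],"delta_rot": [-0.003,0.012,0]},
  {"linear": [0,0,0],"delta_rot": [0,0,0]},
], hand=0)

```text
time: 3.98
tool_pos: [0.462, -0.1735, 0.0285]
eef_rot: [-0.001, 0.104, 0.995, -0.0]
wrist_force: [-0.2, -0.1, 0.7]
grip_width: 0.0423
```

Run:
```python
from h import *
print(robot.get_obs()['tool_pos'],robot.get_obs()['eef_rot'],tool([.4625,-.174,.029]))
```

```text
[ 0.46198315 -0.1734808   0.02853286] [-8.40426414e-04  1.03935769e-01  9.94583656e-01 -1.36816483e-05] [-0.61224494 -0.40121908 -0.46807993]
```

Emit:
play_rows([
  {"linear": [0,0,0],"delta_rot": [0,0,0]},
  {"linear": [0,0,0],"delta_rot": [0,0,0]},
  {"linear": [0,0,0],"delta_rot": [0,0,0]},
  {"linear": [0,0,0],"delta_rot": [0,0,0]},
  {"linear": [0,0,0],"delta_rot": [0,0,0]},
], hand=-1, force=70)

```text
time: 4.4
tool_pos: [0.4615, -0.1733, 0.0281]
eef_rot: [-0.002, 0.104, 0.995, 0.0]
wrist_force: [0.8, -0.1, -0.6]
grip_width: 0.0223
```

Emit:
play_rows([
  {"linear": [0,0,-6],"delta_rot": [0,0,0]},
  {"linear": [0,0,-12],"delta_rot": [0,0,0]},
  {"linear": [0,0,-12],"delta_rot": [0,0,0]},
  {"linear": [0,0,-12],"delta_rot": [0,0,0]},
  {"linear": [0,0,-12],"delta_rot": [0,0,0]},
])

```text
time: 4.82
tool_pos: [0.4583, -0.1722, 0.0804]
eef_rot: [-0.007, 0.104, 0.995, 0.002]
wrist_force: [0.1, 0.1, -0.8]
grip_width: 0.0226
```

Emit:
play_rows([
  {"linear": [0,0,-15],"delta_rot": [0,0,0]},
  {"linear": [0,0,-20],"delta_rot": [0,0,0]},
  {"linear": [0,0,-20],"delta_rot": [0,0,0]},
  {"linear": [0,0,0],"delta_rot": [0,0,0]},
  {"linear": [0,0,0],"delta_rot": [0,0,0]},
])

```text
time: 5.23
tool_pos: [0.4595, -0.1726, 0.1412]
eef_rot: [-0.005, 0.104, 0.995, 0.001]
wrist_force: [0.2, 1.0, -1.1]
grip_width: 0.0224
```

Run:
```python
from h import *
o=robot.get_obs();print(o['tool_pos'],o['eef_rot'])
v=snap('wrist','w2');snap('top','t2')
q=v[0];t=load('t2')[0]
cv2.imwrite('pics/v2.png',np.hstack([cv2.resize(q,(420,315)),cv2.resize(t[120:270,290:470],(378,315))])[:,:,::-1])
```

```text
[ 0.45948597 -0.17256955  0.14116101] [-0.00495415  0.10386773  0.99457826  0.00101772]
```

View pics/v2.png

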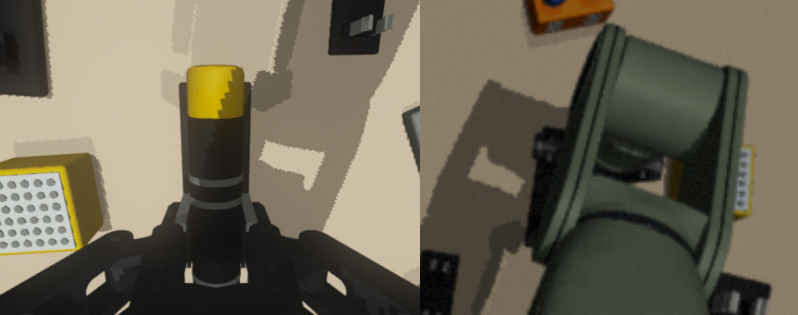

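The torch is out and held, with the yellow tail at (215,90) in the left half of the picture. Now to measure it in the tool frame and plan the lay-down.

```bash
cat >> h.py <<'E'
c,s=np.cos(np.radians(13.4)),np.sin(np.radians(13.4)); B=np.array([.566,.107,0]); RB=np.array([[c,-s,0],[s,c,0],[0,0,1]])
def b2w(p): return B+RB@(np.array(p)/1000)
def inbench(W): return (W-B)@RB*1000
E
cat > inhand.py <<'E'
from h import *
import sys
o=robot.get_obs();v=snap('wrist',sys.argv[1]);W=world(v);q=o['eef_rot'];Q=R.from_quat([q[1],q[2],q[3],q[0]])
T=((W-o['tool_pos'])@Q.as_matrix())*1000
# top ridge of torch in tool frame: x>15 beyond pads
m=(np.abs(T[...,1])<14)&(T[...,0]>18)&(T[...,0]<110)&(T[...,2]>-50)&(T[...,2]<15)
P=T[m];xs=np.arange(20,85,6);L=[]
for x in xs:
    k=P[np.abs(P[:,0]-x)<3]
    if len(k)<30: continue
    y=k[:,1];f=np.polyfit(y,k[:,2]-0,2)
    L.append((x,(np.percentile(y,1)+np.percentile(y,99))/2,np.percentile(k[:,2],3)))
L=np.array(L);print(L.round(1));print('axis y fit',np.polyfit(L[:,0],L[:,1],1),'top z',np.polyfit(L[:,0],L[:,2],1),'tail end x',np.percentile(P[:,0],99.5),P[:,0].max())
print(o['tool_pos'],np.degrees(np.arctan2(*Q.as_matrix()[[1,0],0])),Q.as_matrix().round(4))
E
python3 inhand.py w3
```

```text
[[ 20.   -0.4 -35.7]
 [ 26.   -0.5 -35.6]
 [ 32.   -0.5 -35.4]
 [ 38.   -0.7 -35.5]
 [ 44.   -0.5 -35.4]
 [ 50.   -0.7 -35.4]
 [ 56.   -0.6 -35.3]
 [ 62.   -0.7 -35.2]
 [ 68.   -0.8 -35.2]
 [ 74.   -0.7 -34.8]]
axis y fit [-0.00522774 -0.37500637] top z [ 1.24000753e-02 -3.59111751e+01] tail end x 73.69380086340342 74.21027569295394
[ 0.45930253 -0.17250973  0.14043052] 168.0750478390134 [[-0.9784  0.2066 -0.0107]
 [ 0.2066  0.9784  0.0035]
 [ 0.0112  0.0012 -0.9999]]
```

Emit:
play_rows([
  {"linear": [-2,25,0],"delta_rot": [0,0,0]},
  {"linear": [-2,38,0],"delta_rot": [0,0,0]},
  {"linear": [-2,38,0],"delta_rot": [0,0,0]},
  {"linear": [-2,38,0],"delta_rot": [0,0,0]},
  {"linear": [-2,38,0],"delta_rot": [0,0,0]},
])

```text
time: 5.8
tool_pos: [0.503, -0.0016, 0.1336]
eef_rot: [-0.012, 0.11, 0.994, 0.0]
wrist_force: [0.3, -0.9, -1.3]
grip_width: 0.0227
```

Emit:
play_rows([
  {"linear": [0,0,0],"delta_rot": [0,0,-0.08]},
  {"linear": [0,0,0],"delta_rot": [0,0,-0.1]},
  {"linear": [0,0,0],"delta_rot": [0,0,-0.1]},
  {"linear": [0,0,0],"delta_rot": [0,0,-0.1]},
  {"linear": [0,0,0],"delta_rot": [0,0,-0.05]},
])

```text
time: 6.22
tool_pos: [0.5011, 0.0083, 0.1263]
eef_rot: [-0.018, -0.12, 0.993, 0.005]
wrist_force: [-0.0, -1.1, -0.4]
grip_width: 0.0222
```

```bash
python3 - <<'E'
from h import *
def rect(W,m,name):
    n,l,s,_=cv2.connectedComponentsWithStats(m.astype(np.uint8)); i=1+np.argmax(s[1:,4]); q=W[l==i]
    print(name,cv2.minAreaRect((q[:,:2]*1000).astype(np.float32)),np.median(q[:,2]),len(q))
v=snap('wrist','w4');W=world(v);Z=W[...,2];near=np.hypot(W[...,0]-.566,W[...,1]-.107)<.2
rect(W,near&(Z>.013)&(Z<.023),'slab')
m=near&(Z>.023)&(Z<.058);b=inbench(W[m]);k=(abs(b[:,1])<25);b=b[k];
for x0 in(-80,10):
    g=b[abs(b[:,0]-x0)<12]; 
    if len(g)>50: print(x0,len(g),np.percentile(g,[1,99],axis=0).round(1).tolist())
print(tool(b2w([-37,0,140])),robot.get_obs()['tool_pos'],robot.get_obs()['eef_rot'])
E
python3 inhand.py w5 | tail -5
```

```text
slab ((506.0532531738281, 94.54528045654297), (128.5215606689453, 113.94327545166016), 13.742395401000977) 0.017070871023187568 19551
-80 2266 [[-88.8, -24.5, 24.4], [-72.7, 21.7, 49.0]]
[-49.39835999  80.81570315 -14.58706884] [0.50082511 0.0082279  0.12596496] [-0.01804108 -0.12035347  0.99255413  0.00508595]
 [ 74.   -0.9 -34.7]]
axis y fit [-0.00639855 -0.49101674] top z [ 1.47262548e-02 -3.60595342e+01] tail end x 73.83796116082799 74.30190663508897
[0.50082511 0.0082279  0.12596496] -166.15823170818686 [[-0.9704 -0.2387 -0.037 ]
 [-0.2391  0.971   0.0058]
 [ 0.0346  0.0144 -0.9993]]
```

View pics/w4.png

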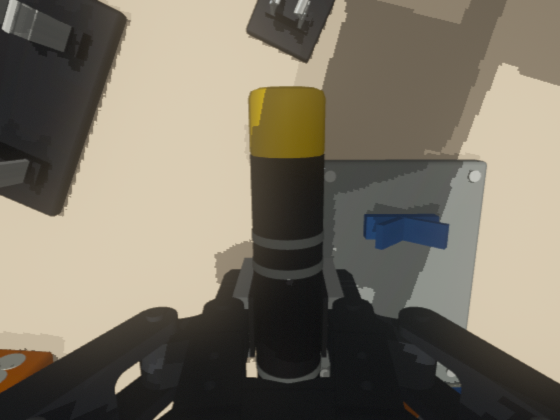

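The cradle shows at (405,230) and sits about 1 mm from the planned place, so I use that. Moving above the cradles and correcting the tilt.

Emit:
play_rows([
  {"linear": [-10,16,0],"delta_rot": [0.014,-0.02,0.01]},
  {"linear": [-18,30,0],"delta_rot": [0,0,0]},
  {"linear": [-12,19,0],"delta_rot": [0,0,0]},
  {"linear": [-5,9,0],"delta_rot": [0,0,0]},
  {"linear": [0,0,0],"delta_rot": [0,0,0]},
])

```text
time: 6.73
tool_pos: [0.5272, 0.0912, 0.1215]
eef_rot: [-0.01, -0.107, 0.994, -0.002]
wrist_force: [0.2, -0.4, -1.3]
grip_width: 0.0218
```

```bash
sed -i 's/B=np.array(\[.566,.107,0\])/B=np.array([.5658,.1057,0])/' h.py
python3 inhand.py w6 | tail -5; python3 -c "
from h import *
print(tool(b2w([-37,0,23.5])))
W=world(load('w6'));b=inbench(W.reshape(-1,3));b=b[(abs(b[:,1])<60)&(b[:,2]>23)&(b[:,2]<60)&(abs(b[:,0]+80)<14)];print(len(b),np.percentile(b,[1,99],axis=0).round(1) if len(b) else 0)"
```

```text
[ 74.   -0.9 -34.8]]
axis y fit [-0.00622406 -0.47449207] top z [ 1.18494216e-02 -3.59221437e+01] tail end x 73.8451923723235 74.23868245825285
[0.52723746 0.09122172 0.12145812] -167.75877663470192 [[-9.771e-01 -2.120e-01 -2.020e-02]
 [-2.120e-01  9.773e-01 -5.300e-03]
 [ 2.090e-02 -9.000e-04 -9.998e-01]]
[-6.56554682  6.10574508 97.73357268]
354 [[-88.2  16.5  24.4]
 [-72.5  24.3  49.6]]
```

Emit:
play_rows([
  {"linear": [-6,6,20],"delta_rot": [0,-0.009,-0.017]},
  {"linear": [0,0,20],"delta_rot": [0,0,0]},
  {"linear": [0,0,15],"delta_rot": [0,0,0]},
  {"linear": [0,0,0],"delta_rot": [0,0,0]},
])

```text
time: 7.12
tool_pos: [0.5298, 0.0933, 0.0649]
eef_rot: [-0.006, -0.114, 0.993, -0.002]
wrist_force: [-0.9, -0.0, -0.9]
grip_width: 0.0221
```

```bash
python3 inhand.py w7 | tail -4; python3 -c "
from h import *
print(tool(b2w([-37,0.5,23.5])))"
```

```text
axis y fit [-0.00645738 -0.47234231] top z [ 1.21941348e-02 -3.59267474e+01] tail end x 73.88700772625653 74.29682755188993
[0.52975716 0.09325908 0.0649058 ] -166.94806106697348 [[-0.9741 -0.2259 -0.0115]
 [-0.2258  0.9742 -0.0061]
 [ 0.0126 -0.0033 -0.9999]]
[-0.74169769  4.58085807 42.57930368]
```

Emit:
play_rows([
  {"linear": [-1,4,0],"delta_rot": [0,0,0]},
  {"linear": [0,0,0],"delta_rot": [0,0,0]},
  {"linear": [0,0,10],"delta_rot": [0,0,0]},
  {"linear": [0,0,10],"delta_rot": [0,0,0]},
  {"linear": [0,0,0],"delta_rot": [0,0,0]},
])

```text
time: 7.58
tool_pos: [0.5324, 0.0956, 0.0484]
eef_rot: [-0.002, -0.112, 0.994, -0.003]
wrist_force: [-0.6, 0.8, -0.5]
grip_width: 0.0221
```

```bash
python3 inhand.py w8 | tail -4; python3 -c "
from h import *
print(tool(b2w([-37,0.5,23.5])))"
```

```text
axis y fit [-0.00612711 -0.48568136] top z [ 1.19074560e-02 -3.59419499e+01] tail end x 73.86470259380789 74.31609513173765
[0.53236153 0.09561028 0.04837942] -167.14592898315215 [[-0.9749 -0.2225 -0.0033]
 [-0.2225  0.9749 -0.0055]
 [ 0.0044 -0.0046 -1.    ]]
[ 2.41260637  2.66961818 25.48986359]
```

Emit:
play_rows([
  {"linear": [3,3,8],"delta_rot": [0,0.008,0]},
  {"linear": [0,0,7],"delta_rot": [0,0,0]},
  {"linear": [0,0,3],"delta_rot": [0,0,0]},
  {"linear": [0,0,0],"delta_rot": [0,0,0]},
])

```text
time: 7.97
tool_pos: [0.5288, 0.0982, 0.0293]
eef_rot: [-0.006, -0.112, 0.994, -0.003]
wrist_force: [0.4, -0.3, -1.1]
grip_width: 0.0224
```

```bash
python3 inhand.py w9 | tail -4; python3 -c "
from h import *
print(tool(b2w([-37,0.5,23.5])))"
```

```text
axis y fit [ 0.00178543 -0.25218473] top z [  0.36790661 -49.44212977] tail end x 86.18735835395044 87.05671029428949
[0.52879205 0.09822094 0.02931748] -167.12782220044826 [[-0.9748 -0.2228 -0.0107]
 [-0.2228  0.9748 -0.0073]
 [ 0.0121 -0.0047 -0.9999]]
[-0.68350308 -0.74916731  6.04437011]
```

Emit:
play_rows([
  {"linear": [-1,-1,3],"delta_rot": [0,0,0]},
  {"linear": [0,0,1],"delta_rot": [0,0,0]},
  {"linear": [0,0,0],"delta_rot": [0,0,0]},
])

```text
time: 8.27
tool_pos: [0.5306, 0.0975, 0.0253]
eef_rot: [-0.005, -0.112, 0.994, -0.003]
wrist_force: [0.0, 0.4, -0.3]
grip_width: 0.0223
```

Emit:
play_rows([
  {"linear": [0,0,1.5],"delta_rot": [0,0,0]},
  {"linear": [0,0,0.5],"delta_rot": [0,0,0]},
])

```text
time: 8.43
tool_pos: [0.5309, 0.0977, 0.0238]
eef_rot: [-0.005, -0.112, 0.994, -0.003]
wrist_force: [-2.6, 1.3, 2.8]
grip_width: 0.0224
```

Contact is felt at the expected height, so I release.

Emit:
play_rows([
  {"linear": [0,0,0],"delta_rot": [0,0,0]},
  {"linear": [0,0,0],"delta_rot": [0,0,0]},
  {"linear": [0,0,0],"delta_rot": [0,0,0]},
  {"linear": [0,0,0],"delta_rot": [0,0,0]},
  {"linear": [0,0,0],"delta_rot": [0,0,0]},
], hand=0.6)

```text
time: 8.85
tool_pos: [0.5317, 0.0976, 0.0245]
eef_rot: [-0.004, -0.112, 0.994, -0.003]
wrist_force: [-0.7, -0.3, 0.4]
grip_width: 0.0683
```

Emit:
play_rows([
  {"linear": [0,0,-10],"delta_rot": [0,0,0]},
  {"linear": [0,0,-20],"delta_rot": [0,0,0]},
  {"linear": [0,0,-30],"delta_rot": [0,0,0]},
  {"linear": [0,0,-30],"delta_rot": [0,0,0]},
  {"linear": [0,0,-30],"delta_rot": [0,0,0]},
])

```text
time: 9.27
tool_pos: [0.5278, 0.0975, 0.1442]
eef_rot: [-0.012, -0.112, 0.994, -0.003]
wrist_force: [0.3, 1.2, -1.5]
grip_width: 0.0682
```

```bash
cat > bench_check.py <<'E'
from h import *
import sys
v=snap('wrist',sys.argv[1]);W=world(v);b=inbench(W);p=v[0].astype(int)
m=(abs(b[...,1])<16)&(b[...,0]>-125)&(b[...,0]<49)&(b[...,2]>40)&(b[...,2]<75);P=b[m]
print('x range',np.percentile(P[:,0],[.5,99.5]))
for x in range(-105,45,12):
    k=P[abs(P[:,0]-x)<4]
    if len(k)>20: print(x,np.percentile(k[:,1],[2,98]).round(1),k[:,2].max().round(1),np.percentile(k[:,2],95).round(1))
r=(b[...,2]>78)&(b[...,2]<90)&(b[...,0]>30)&(b[...,0]<140)&(abs(b[...,1])<80)
if r.sum()>200: print('roof',cv2.minAreaRect(b[r][:,:2].astype(np.float32)),np.median(b[r][:,2]))
red=(p[...,0]>90)&(p[...,1]<50)&(p[...,2]<50)&(b[...,2]>45)
if red.sum()>20: print('red',np.percentile(b[red],[2,98],axis=0).round(1))
g=(p[...,1]>p[...,0]+30)&(p[...,1]>p[...,2]+20)&(b[...,2]>80)
if g.sum()>20: print('green',np.percentile(b[g],[2,50,98],axis=0).round(1))
o=robot.get_obs();print(o['tool_pos'],o['eef_rot'],o['qpos'])
E
python3 bench_check.py w10
```

```text
x range [-108.64811723   48.83122057]
-105 [-11.8  10.9] 59.2 58.2
-93 [-11.4  11.5] 59.3 58.3
-81 [-15.2  15.3] 59.3 58.4
-69 [-11.4  11.5] 59.3 58.5
-57 [-11.5  11.5] 60.1 58.6
-45 [-11.   11.5] 59.4 58.5
-33 [-11.3  11.5] 59.6 58.3
-21 [-10.8  12.3] 59.7 58.5
-9 [-11.   12.3] 59.8 58.6
3 [-15.4  14.8] 59.1 58.4
15 [-15.3  14.8] 59.1 58.2
27 [-10.4  12.5] 59.2 58.2
39 [-10.5  12.5] 58.9 58.4
roof ((56.740074157714844, 0.6794471740722656), (118.47500610351562, 17.280967712402344), 89.61190795898438) 83.20015231364282
[0.53188455 0.09824208 0.15077363] [-0.00580601 -0.11204365  0.99368169 -0.00303436] [ 0.16459365  0.33700185  1.75579099 -0.00624857  1.0607218  -1.62768302]
```

View pics/w10.png

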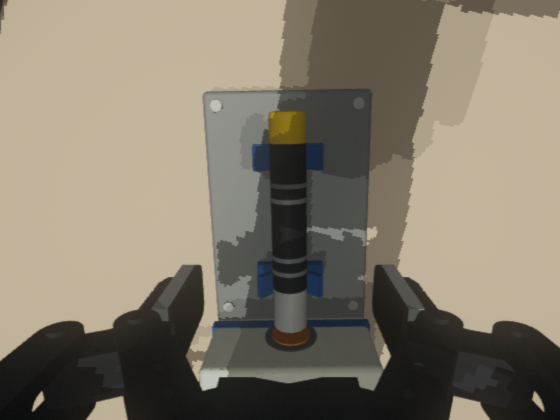

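The torch lies in both cradles: ridge at 58–59 mm, sides ±12 mm, tail at bench x ≈ -109, so the lens is at about +41. In the picture the tail is at (288,125) and the lens at (290,330) by the amber window. On to the knob.

Emit:
play_rows([
  {"linear": [-15,-13,-3],"delta_rot": [0,0,0]},
  {"linear": [-28,-24,-3],"delta_rot": [0,0,0]},
  {"linear": [-28,-24,-3],"delta_rot": [0,0,0]},
  {"linear": [-28,-24,0],"delta_rot": [0,0,0]},
  {"linear": [-20,-16,0],"delta_rot": [0,0,0]},
])

```text
time: 9.73
tool_pos: [0.6725, 0.027, 0.1702]
eef_rot: [-0.0, -0.115, 0.993, -0.003]
wrist_force: [0.7, 0.0, 0.1]
grip_width: 0.0681
```

Emit:
play_rows([
  {"linear": [0,0,0],"delta_rot": [0,0,0.1]},
  {"linear": [0,0,0],"delta_rot": [0,0,0.12]},
  {"linear": [0,0,0],"delta_rot": [0,0,0.12]},
  {"linear": [0,0,0],"delta_rot": [0,0,0.12]},
  {"linear": [0,0,0],"delta_rot": [0,0,0.12]},
])

```text
time: 10.15
tool_pos: [0.6792, 0.0221, 0.1718]
eef_rot: [0.004, 0.186, 0.982, -0.002]
wrist_force: [0.3, -0.2, -0.6]
grip_width: 0.0685
```

Emit:
play_rows([
  {"linear": [0,0,0],"delta_rot": [0,0,0.12]},
  {"linear": [0,0,0],"delta_rot": [0,0,0.12]},
  {"linear": [0,0,0],"delta_rot": [0,0,0.12]},
  {"linear": [0,0,0],"delta_rot": [0,0,0.12]},
  {"linear": [0,0,0],"delta_rot": [0,0,0.12]},
])

```text
time: 10.57
tool_pos: [0.6789, 0.0217, 0.1743]
eef_rot: [0.005, 0.479, 0.878, -0.001]
wrist_force: [0.6, 0.1, 0.0]
grip_width: 0.0684
```

```bash
python3 bench_check.py w11; python3 -c "
from h import *
print(tool(b2w([87.5,-105,150])))
q=robot.get_obs()['eef_rot'];M=R.from_quat([q[1],q[2],q[3],q[0]]).as_matrix();print(M.round(4),np.degrees(np.arctan2(M[1,0],M[0,0])))"
```

```text
x range [-41.21139248  48.21522147]
-33 [-11.6  -7.8] 55.4 54.4
-21 [-11.4  -4.6] 58.0 56.8
-9 [-11.4  -1. ] 59.8 58.2
3 [-15.2   3.2] 59.8 58.7
15 [-15.3   7.8] 60.0 58.5
27 [-10.7  11.2] 59.4 58.5
39 [-10.4  11.2] 59.8 58.2
roof ((87.44708251953125, -9.998870849609375), (75.29820251464844, 97.19747924804688), 0.5401715040206909) 83.98399512924567
red [[  77.8 -115.    60.9]
 [  96.1  -91.4   68. ]]
green [[ 75.3   6.8 103.9]
 [ 89.6  14.2 105.9]
 [101.6  22.7 107.5]]
[0.67895906 0.02172746 0.1744676 ] [ 5.35495342e-03  4.80944223e-01  8.76734556e-01 -7.05280961e-04] [ 0.01812724  0.51531509  1.39464132 -0.00696114  1.22304959 -0.54684626]
[ 4.01712053 -2.0891778  24.42039764]
[[-0.5373  0.8433  0.0087]
 [ 0.8433  0.5374 -0.0064]
 [-0.0101  0.0039 -0.9999]] 122.50377631054074
```

View pics/w11.png

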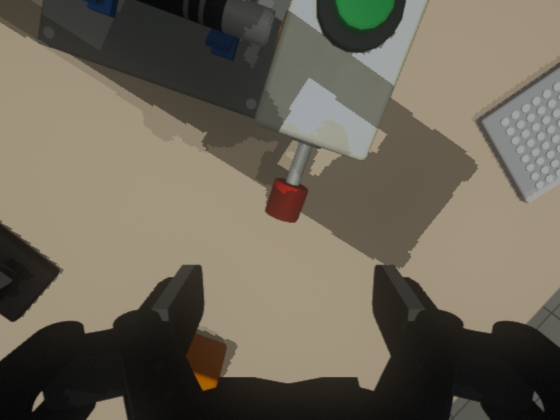

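The frame is confirmed: roof centre x 87.4, knob at x ≈ 87, y -91 to -117, top 68 mm. In the picture the knob is at (287,200). Finishing the turn and descending.

Emit:
play_rows([
  {"linear": [0,0,0],"delta_rot": [0.004,0.01,0.11]},
  {"linear": [0,0,0],"delta_rot": [0,0,0.11]},
  {"linear": [0,0,0],"delta_rot": [0,0,0.105]},
  {"linear": [0,0,0],"delta_rot": [0,0,0]},
])

```text
time: 10.95
tool_pos: [0.6786, 0.0217, 0.1762]
eef_rot: [0.0, 0.618, 0.786, 0.001]
wrist_force: [0.1, -0.3, -0.3]
grip_width: 0.0688
```

```bash
cat > st.py <<'E'
from h import *
import sys
print(tool(b2w(eval(sys.argv[1]))))
o=robot.get_obs();q=o['eef_rot'];M=R.from_quat([q[1],q[2],q[3],q[0]]).as_matrix();print(M[2].round(4),np.degrees(np.arctan2(M[1,0],M[0,0])),'bench',inbench(o['tool_pos']))
E
python3 st.py [87.5,-105,33]
```

```text
[  2.78610692  -2.97011908 143.22777867]
[ 4.0e-04  1.2e-03 -1.0e+00] 103.59038095834258 bench [  90.30391121 -107.82967852  176.23027467]
```

Emit:
play_rows([
  {"linear": [3,-3,20],"delta_rot": [0,0,0]},
  {"linear": [0,0,35],"delta_rot": [0,0,0]},
  {"linear": [0,0,35],"delta_rot": [0,0,0]},
  {"linear": [0,0,15],"delta_rot": [0,0,0]},
  {"linear": [0,0,0],"delta_rot": [0,0,0]},
])

```text
time: 11.37
tool_pos: [0.6782, 0.0241, 0.0731]
eef_rot: [0.005, 0.609, 0.793, 0.004]
wrist_force: [0.4, -0.4, -0.1]
grip_width: 0.0684
```

```bash
python3 st.py [87.5,-105,33]
```

```text
[ 0.61841828 -3.37213595 40.02631919]
[-0.0024  0.0119 -0.9999] 104.96322535614705 bench [  90.41049103 -105.44201973   73.06486779]
```

Emit:
play_rows([
  {"linear": [0,-3,10],"delta_rot": [0.012,0.002,0.02]},
  {"linear": [0,0,15],"delta_rot": [0,0,0]},
  {"linear": [0,0,12],"delta_rot": [0,0,0]},
  {"linear": [0,0,0],"delta_rot": [0,0,0]},
])

```text
time: 11.7
tool_pos: [0.6768, 0.0232, 0.037]
eef_rot: [0.001, 0.615, 0.789, 0.001]
wrist_force: [-0.2, 0.2, 0.2]
grip_width: 0.0682
```

```bash
python3 st.py [87.5,-105,33]
```

```text
[ 0.95652959 -1.36890047  4.00247255]
[-0.0011  0.0024 -1.    ] 104.13597367502652 bench [  88.87158632 -105.93463116   37.00672428]
```

Emit:
play_rows([
  {"linear": [1,-1,3],"delta_rot": [0,0,0]},
  {"linear": [0,0,0],"delta_rot": [0,0,0]},
])

```text
time: 11.87
tool_pos: [0.6763, 0.024, 0.0348]
eef_rot: [0.002, 0.614, 0.789, 0.001]
wrist_force: [-0.0, -0.6, 1.4]
grip_width: 0.0686
```

Emit:
play_rows([
  {"linear": [0,0,0],"delta_rot": [0,0,0]},
  {"linear": [0,0,0],"delta_rot": [0,0,0]},
  {"linear": [0,0,0],"delta_rot": [0,0,0]},
  {"linear": [0,0,0],"delta_rot": [0,0,0]},
  {"linear": [0,0,0],"delta_rot": [0,0,0]},
], hand=-1, force=60)

```text
time: 12.28
tool_pos: [0.6759, 0.0236, 0.0381]
eef_rot: [0.002, 0.614, 0.789, 0.001]
wrist_force: [4.1, 0.7, -6.1]
grip_width: 0.0244
```

```bash
python3 st.py [87.5,-127,34]
```

```text
[-21.64567155  -0.90433644   4.10124011]
[-0.002  0.004 -1.   ] 104.1978826608151 bench [  88.086395   -105.33588068   38.06142418]
```

Emit:
play_rows([
  {"linear": [-4,0,1],"delta_rot": [0,0,0]},
  {"linear": [-4,0,0],"delta_rot": [0,0,0]},
  {"linear": [-5,0,0],"delta_rot": [0,0,0]},
  {"linear": [-5,0,0],"delta_rot": [0,0,0]},
])

```text
time: 12.62
tool_pos: [0.6786, 0.0127, 0.038]
eef_rot: [-0.003, 0.615, 0.789, 0.004]
wrist_force: [-0.9, 2.0, -0.8]
grip_width: 0.0238
```

```bash
python3 st.py [87.5,-127.3,38]
```

```text
[-10.69516811  -0.84237317  -0.0880208 ]
[ 0.0094  0.0034 -0.9999] 104.11253519903462 bench [  88.20959549 -116.59485247   38.01586476]
```

Emit:
play_rows([
  {"linear": [-4,0,0],"delta_rot": [0,-0.005,0]},
  {"linear": [-4,0,0],"delta_rot": [0,0,0]},
  {"linear": [-2,0,0],"delta_rot": [0,0,0]},
  {"linear": [0,0,0],"delta_rot": [0,0,0]},
])

```text
time: 12.95
tool_pos: [0.6813, 0.0018, 0.038]
eef_rot: [-0.001, 0.615, 0.788, 0.003]
wrist_force: [-0.7, 3.3, -0.4]
grip_width: 0.0239
```

```bash
python3 st.py [87.5,-127.3,38]
```

```text
[ 0.58942097 -0.75161769 -0.02961324]
[ 0.0051  0.0032 -1.    ] 104.03550707921183 bench [  88.25819767 -127.88090044   37.96976509]
```

Pulled out by about 22.5 mm. Releasing and lifting away.

Emit:
play_rows([
  {"linear": [0,0,0],"delta_rot": [0,0,0]},
  {"linear": [0,0,0],"delta_rot": [0,0,0]},
  {"linear": [0,0,0],"delta_rot": [0,0,0]},
  {"linear": [0,0,0],"delta_rot": [0,0,0]},
  {"linear": [0,0,0],"delta_rot": [0,0,0]},
], hand=0.6)

```text
time: 13.37
tool_pos: [0.683, 0.0002, 0.0388]
eef_rot: [0.001, 0.615, 0.788, 0.003]
wrist_force: [-0.7, 0.4, 0.3]
grip_width: 0.0686
```

Emit:
play_rows([
  {"linear": [0,0,-15],"delta_rot": [0,0,0]},
  {"linear": [0,0,-30],"delta_rot": [0,0,0]},
  {"linear": [0,0,-35],"delta_rot": [0,0,0]},
  {"linear": [0,0,-35],"delta_rot": [0,0,0]},
  {"linear": [0,0,-15],"delta_rot": [0,0,0]},
])

```text
time: 13.78
tool_pos: [0.6793, -0.0008, 0.1674]
eef_rot: [-0.004, 0.615, 0.789, -0.001]
wrist_force: [1.8, -1.4, 0.6]
grip_width: 0.0685
```

```bash
python3 bench_check.py w12 | tail -9; python3 st.py [87.5,20,150]
```

```text
-9 [-11.2   2.9] 59.7 58.9
3 [-15.1   3. ] 60.0 58.5
15 [-15.7   3.2] 60.0 58.3
27 [-10.6   3.3] 59.4 58.5
39 [-10.4   5.3] 59.2 58.3
roof ((87.53414916992188, -30.17487907409668), (75.23272705078125, 56.23708724975586), 0.5369381308555603) 83.97832272104552
red [[  79.2 -136.8   60.6]
 [  98.8 -117.7   67.7]]
[ 0.68042236 -0.00086161  0.16950932] [-2.14490927e-03  6.14987977e-01  7.88533568e-01  1.87969759e-05] [-0.01938584  0.52626501  1.38816047  0.00276043  1.23057902 -0.26636271]
[150.13716715   2.57432345  20.01412188]
[ 0.0034 -0.0026 -1.    ] 104.09744659237943 bench [  86.80643503 -130.22405486  169.50931792]
```

View pics/w12.png

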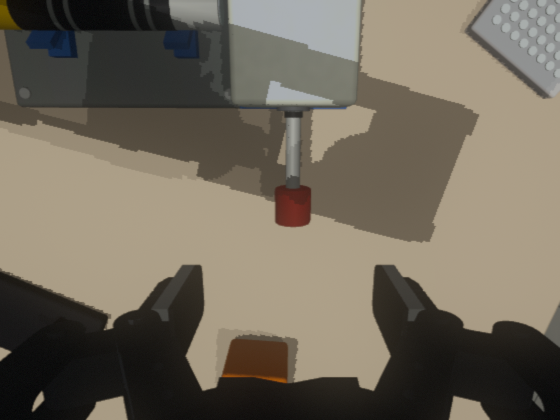

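One black ring shows at the tower face (293,112), and the knob moved out by about 22 mm: the middle click. Now shutting the fingers and going over the button.

Emit:
play_rows([
  {"linear": [15,0,0],"delta_rot": [0,0,0]},
  {"linear": [32,1,0],"delta_rot": [0,0,0]},
  {"linear": [35,1,0],"delta_rot": [0,0,0]},
  {"linear": [35,1,0],"delta_rot": [0,0,0]},
  {"linear": [20,0,0],"delta_rot": [0,0,0]},
], hand=-1)

```text
time: 14.25
tool_pos: [0.649, 0.1344, 0.1682]
eef_rot: [-0.001, 0.619, 0.786, -0.0]
wrist_force: [-0.0, -0.0, 1.2]
grip_width: 0.0076
```

Emit:
play_rows([
  {"linear": [0,0,0],"delta_rot": [0,0,0]},
  {"linear": [0,0,0],"delta_rot": [0,0,0]},
])

```text
time: 14.42
tool_pos: [0.6457, 0.1405, 0.1656]
eef_rot: [-0.003, 0.616, 0.788, -0.001]
wrist_force: [0.7, 0.7, 0.3]
grip_width: -0.0003
```

```bash
python3 st.py [87.5,20,106]
```

```text
[ 4.3890047   2.13394714 59.64312766]
[ 0.0038 -0.0062 -1.    ] 103.94555287323426 bench [ 85.78143207  15.36827454 165.63818754]
```

Emit:
play_rows([
  {"linear": [4,2,15],"delta_rot": [0,0,0]},
  {"linear": [0,0,22],"delta_rot": [0,0,0]},
  {"linear": [0,0,13],"delta_rot": [0,0,0]},
  {"linear": [0,0,0],"delta_rot": [0,0,0]},
])

```text
time: 14.75
tool_pos: [0.6456, 0.144, 0.1121]
eef_rot: [-0.003, 0.616, 0.788, -0.002]
wrist_force: [0.2, 0.1, -0.5]
grip_width: 0.0002
```

```bash
python3 st.py [87.5,20,106]
```

```text
[1.1711901  1.03464247 6.04742872]
[ 0.0026 -0.0078 -1.    ] 103.94588342173786 bench [ 86.52379296  18.80348338 112.05218417]
```

Emit:
play_rows([
  {"linear": [1,1,4],"delta_rot": [0,0,0]},
  {"linear": [0,0,4],"delta_rot": [0,0,0]},
  {"linear": [0,0,3],"delta_rot": [0,0,0]},
  {"linear": [0,0,2],"delta_rot": [0,0,0]},
])

```text
time: 15.08
tool_pos: [0.6467, 0.1442, 0.1009]
eef_rot: [-0.004, 0.617, 0.787, -0.002]
wrist_force: [-5.4, 0.1, 13.7]
grip_width: 0.0003
```

13.7 N against a 5 N button means it is on its stop. Holding a moment, then lifting.

Emit:
play_rows([
  {"linear": [0,0,1.5],"delta_rot": [0,0,0]},
  {"linear": [0,0,1],"delta_rot": [0,0,0]},
])

```text
time: 15.25
tool_pos: [0.6466, 0.1442, 0.1016]
eef_rot: [-0.004, 0.618, 0.786, -0.001]
wrist_force: [-3.1, 0.1, 4.1]
grip_width: -0.0003
```

Emit:
play_rows([
  {"linear": [0,0,-10],"delta_rot": [0,0,0]},
  {"linear": [0,0,-25],"delta_rot": [0,0,0]},
  {"linear": [0,0,-30],"delta_rot": [0,0,0]},
  {"linear": [0,0,-30],"delta_rot": [0,0,0]},
  {"linear": [0,0,0],"delta_rot": [0,0,0]},
])

```text
time: 15.67
tool_pos: [0.6485, 0.1422, 0.2027]
eef_rot: [-0.002, 0.618, 0.786, -0.001]
wrist_force: [1.4, 0.0, 0.9]
grip_width: -0.0001
```

Emit:
play_rows([
  {"linear": [-30,0,0],"delta_rot": [0,0,0]},
  {"linear": [-30,0,0],"delta_rot": [0,0,0]},
  {"linear": [-30,0,0],"delta_rot": [0,0,0]},
  {"linear": [0,0,0],"delta_rot": [0,0,0]},
  {"linear": [0,0,0],"delta_rot": [0,0,0]},
])

```text
time: 16.08
tool_pos: [0.6736, 0.0513, 0.2093]
eef_rot: [0.004, 0.617, 0.787, 0.003]
wrist_force: [0.0, 0.2, -1.0]
grip_width: 0.0003
```

```bash
python3 bench_check.py w13 | tail -9
```

```text
39 [-10.1  11.9] 59.9 58.2
roof ((87.14471435546875, 1.1119537353515625), (75.31478118896484, 117.6453628540039), 0.3847756087779999) 83.95739480893472
red [[  77.7 -131.8   59.8]
 [  99.6 -113.    66.6]]
green [[ 73.8   8.1 104.3]
 [ 87.5  21.9 105.9]
 [101.   35.2 107.5]]
[0.67370172 0.05110094 0.20929619] [0.00403157 0.61686908 0.7870497  0.00301056] [ 5.90746059e-02  4.87488213e-01  1.35348121e+00 -8.62152627e-04
  1.29059424e+00 -1.81950602e-01]
```

View pics/w13.png

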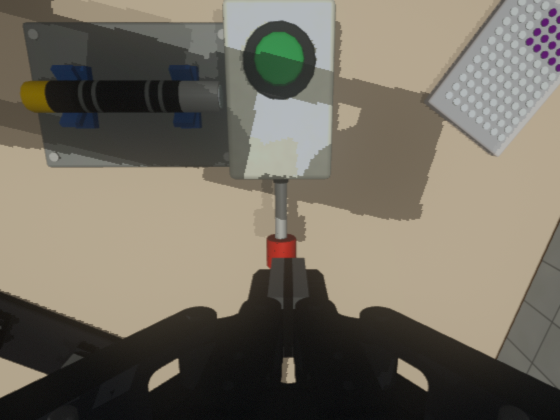

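The torch is still in the cradles, one black ring shows at (281,180), and the button is back up at 106 mm (279,60). The last force reading while holding was only 4 N, and a second press costs little, so I'll press again to be sure of full travel.

Emit:
play_rows([
  {"linear": [25,0,0],"delta_rot": [0,0,0]},
  {"linear": [35,0,10],"delta_rot": [0,0,0]},
  {"linear": [25,0,20],"delta_rot": [0,0,0]},
  {"linear": [8,0,15],"delta_rot": [0,-0.004,0]},
  {"linear": [0,0,0],"delta_rot": [0,0,0]},
])

```text
time: 16.55
tool_pos: [0.6518, 0.1464, 0.1644]
eef_rot: [0.007, 0.617, 0.787, 0.004]
wrist_force: [-0.7, 0.9, -0.0]
grip_width: -0.0001
```

```bash
python3 st.py [87.5,20,106]
```

```text
[ 0.77894519 -6.46879712 58.2570308 ]
[-0.0073  0.0148 -0.9999] 103.74883431235625 bench [ 93.1103684   19.68353362 164.35029859]
```

Emit:
play_rows([
  {"linear": [1,-6,15],"delta_rot": [0.014,0.007,0]},
  {"linear": [0,0,20],"delta_rot": [0,0,0]},
  {"linear": [0,0,12],"delta_rot": [0,0,0]},
  {"linear": [0,0,0],"delta_rot": [0,0,0]},
])

```text
time: 16.88
tool_pos: [0.6462, 0.1491, 0.1183]
eef_rot: [0.001, 0.615, 0.788, 0.001]
wrist_force: [-0.3, 1.1, -0.4]
grip_width: -0.0001
```

```bash
python3 st.py [87.5,20,106]
```

```text
[-3.54054653 -0.8759785  12.31898743]
[-7.0e-04  3.7e-03 -1.0e+00] 104.08559575823116 bench [ 88.28726594  23.55921888 118.31959548]
```

Emit:
play_rows([
  {"linear": [-3,-1,7],"delta_rot": [0,0,0]},
  {"linear": [0,0,5],"delta_rot": [0,0,0]},
  {"linear": [0,0,5],"delta_rot": [0,0,0]},
  {"linear": [0,0,4],"delta_rot": [0,0,0]},
])

```text
time: 17.22
tool_pos: [0.6481, 0.1458, 0.1006]
eef_rot: [0.003, 0.615, 0.788, 0.004]
wrist_force: [-8.0, -0.7, 28.8]
grip_width: 0.0001
```

Emit:
play_rows([
  {"linear": [0,0,3],"delta_rot": [0,0,0]},
  {"linear": [0,0,3],"delta_rot": [0,0,0]},
])

```text
time: 17.38
tool_pos: [0.648, 0.1458, 0.1009]
eef_rot: [0.003, 0.616, 0.788, 0.005]
wrist_force: [-6.5, -0.5, 14.4]
grip_width: 0.0
```

Emit:
play_rows([
  {"linear": [0,0,-10],"delta_rot": [0,0,0]},
  {"linear": [0,0,-25],"delta_rot": [0,0,0]},
  {"linear": [0,0,-30],"delta_rot": [0,0,0]},
  {"linear": [0,0,-30],"delta_rot": [0,0,0]},
  {"linear": [0,0,0],"delta_rot": [0,0,0]},
])

```text
time: 17.8
tool_pos: [0.6481, 0.1444, 0.2016]
eef_rot: [0.005, 0.616, 0.788, 0.006]
wrist_force: [1.1, -0.4, 0.5]
grip_width: 0.0002
```

Emit:
play_rows([
  {"linear": [-25,0,0],"delta_rot": [0,0,0]},
  {"linear": [-25,0,-5],"delta_rot": [0,0,0]},
  {"linear": [-15,0,0],"delta_rot": [0,0,0]},
  {"linear": [0,0,0],"delta_rot": [0,0,0]},
  {"linear": [0,0,0],"delta_rot": [0,0,0]},
])

```text
time: 18.22
tool_pos: [0.6663, 0.0795, 0.2101]
eef_rot: [0.008, 0.616, 0.788, 0.009]
wrist_force: [-0.3, 0.3, -0.2]
grip_width: -0.0001
```

```bash
python3 bench_check.py w14; python3 -c "
from h import *
o=robot.get_obs();print(o['wrist_force'],o['joint_velocities'].round(3))"
```

```text
x range [-107.8641611    40.51547164]
-105 [-11.9  11.4] 59.1 58.1
-93 [-11.8  11.5] 59.2 58.3
-81 [-15.3  15.1] 59.7 58.4
-69 [-14.7  14. ] 59.5 58.5
-57 [-11.5  11.9] 59.9 58.7
-45 [-11.5  12. ] 59.8 58.5
-33 [-11.4  12.1] 59.4 58.5
-21 [-10.2  12.2] 59.5 58.6
-9 [-10.1  12.3] 59.8 58.5
3 [-14.7  14.7] 59.9 58.5
15 [-15.3  15.5] 59.9 58.1
27 [-9.9 12.6] 59.2 58.3
39 [-9.8 12.2] 59.3 58.1
roof ((87.20323181152344, 1.49066162109375), (75.14173126220703, 119.95198822021484), 0.5087900161743164) 83.95564689094358
green [[ 73.5   7.8 104.2]
 [ 87.5  21.5 106. ]
 [100.9  34.9 107.4]]
[0.66609315 0.07957908 0.20981661] [0.00813211 0.61567066 0.78790974 0.00904147] [ 0.10090966  0.47216344  1.37829687  0.00188678  1.26687784 -0.14384038]
[ 0.94705299 -0.19598642 -1.13900193] [ 0.02   0.002  0.007  0.004  0.004 -0.001]
```

The second press reached the same stop at 100.6 mm with 28.8 N (the limit is 40 N). The torch is still in place, the button is up and the arm is clear, so I hand in.

```bash
python3 -c "
from h import *
print(robot.finish_job())"
```

```text
the job is handed in; nothing more can be done
None
```

I finished every step and handed the job in at about 18 s of robot time. The hand-in gave no verdict, so the results below are my own checks.

- **Torch:** I pulled it from the middle-sized clip stand and laid it in both cradles with its lens end towards the window. At the last check it ran from about bench x = -108 to +40.5 mm, so the lens is about 9–10 mm from the window. It was level (top at 58–59 mm all along) and within about 1.5 mm of the cradle line.
- **Filter rod:** I pulled it out about 22 mm and let go. One black ring showed at the tower, before and after the first button press. The final look did not pick up the red knob, so the rod was not measured again after the second press.
- **Button:** I pressed it twice, because the last reading of the first press was only about 4 N. Both times it stopped at about 101 mm height, with peaks of 13.7 N and 28.8 N, and it was back up at 106 mm afterwards.
- **Arm:** It was clear of everything, with about 1 N on the wrist, at hand-in.

The first grip on the torch was a few millimetres too high, so I let go and gripped it lower before pulling. The top and wrist cameras disagreed by about 1–2 mm, and I went with the wrist camera up close. I did not re-measure the tip box, tube rack or pipette at the end, but I noticed no contact with any of them.

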